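Raise the shelf prop one rung and bolt it

ROBOT

A 7-joint arm with a two-finger parallel gripper is mounted at the origin on the work surface. World frame = base frame: x ahead of the robot, y to its left, z up, the work surface at z = 0. Lengths are in m, angles in degrees, forces in N, time in s.
With the tool pointing down it reaches from about 0.4 to 0.85 m from the base axis. Payload 10.4 kg.
Tool frame: the origin (TCP) lies midway between the tips of the shut fingers; the grasp point (between the pads) lies 19 mm behind it; z points along the fingers, y is the line along which they close (so a half turn about z gives the same grasp; the last joint's range is limited). The gripper opens to 87 mm and grips with 3 to 60 N. Pads are 19 mm wide; open, the fingers measure 117 mm over their backs; the gripper's body (75 mm by 190 mm) begins 51 mm behind the grasp point.
Start: joints at [64.882, 19.034, -3.707, 83.658, 1.238, 77.344, -5.071], TCP at [0.252, -0.572, 0.223] pointing down, gripper open.
Joint ranges: [-148.97, 148.97], [-28.65, 121.19], [-84.17, 76.75], [9.2, 138.47], [-72.65, 252.65], [3.7, 117.97], [-149.18, 149.18]. Speed limits (degrees/s): [127.2, 127.2, 159.86, 159.86, 180, 180, 180].

INTERFACE

Orientations are given as [roll, pitch, yaw] about the fixed x, y, z axes, in that order (R = Rz(yaw) Ry(pitch) Rx(roll)).
In Python, from plant import telemetry, cams, job gives the robot as it stands.
- The arm moves only by the tool move_arm, never from a script. Its argument "series" is a list of rows, each a list of 5 numbers: the gripper command: -1 is fully open, 1 is shut, values between are in proportion, then the shift along the tool's x, y, z in mm, then the turn about the tool's z in degrees. In form: [[claw, tx, ty, tz, roll], ...]. A call has 1 to 10 rows; each row is the pose to reach, as a shift and turn from the pose commanded when the call began, along the tool's axes at that moment; what a row does not reach only later rows make up. A row lasts 1/10 s, in which the tool goes at most 50 mm and 8.59 degrees, less where a joint would pass 70% of its speed; a pose out of reach is approached as far as the arm can. A call with a gripper value outside its range is refused whole. The fingers move at their own pace and stop on an object; "force" is the grip in N (left out, the last holds). Time passes only in rows, so rows that repeat a pose let the fingers close. It gives the time, the measured TCP pose, the force, the opening and the grip force at its end, in the units of the state.
- telemetry.get_obs(): the state, without advancing time (a new reading comes with each control period).
- cams.camera(name): name is "scene" or "top" or "wrist"; returns (picture, depth): 400x640x3 uint8, blue, green, red; 400x640 float32, m along the optical axis (not along the pixel's ray), 0 where there is no reading.
- cams.calibration(name): a dict with "mtx" (3x3 intrinsics, pixels), "xyz" and "orientation" of the camera in the world. Camera axes: x right, y up, looking along -z (the intrinsics and any distortion apply to the point x, -y, -z); pixel columns grow to the right and rows downward; lengths in m; the calibration is good to about 2 mm. A picture is of the moment at which its call begins: read the wrist's pose just before it. calibration takes no time and is no camera call; for the wrist camera it gives the pose at the moment of the call.
- job.hand_in(): hands the job in; it is judged then, once.
The state is a dict: "clock": time; "joint_pos": joint angles; "joint_velocities": joint speeds; "joint_torque": joint torques, N m; "eef_pos": TCP position; "tcp_rot": TCP orientation; "force": force on the tool from outside, world axes, zero at the start; "moment": the same for the moment, N m; "opening": finger opening in m; "grasp_force": force on a finger pad.
Only numpy, scipy, OpenCV 4.12 (cv2) and the standard library are available. Lean on these libraries where they do the work, as an engineer would, in place of code of your own. Each camera call takes 0.05 s, during which the arm holds its last target. There are 200 camera calls.

TASK

Draw the little ladder section of the shelf prop straight up by its blue bar until the blue rung has gone past the yellow gravity pawl and the pawl has dropped back beneath it, then let it down gently until the blue rung bears on the pawl and let go: do not force it in its channels, ram it onto the pawl or let it drop. Then push the red bolt all the way home by its knob, without forcing it. Leave everything else on the table where it is.

Things in the scene. Friction and masses are not known exactly. Their poses are not given: they have to be found in the camera images.
- stand: Fixed prop stand. Origin on the table, midway between two upright aluminium U channels at x = -+40 mm, 10 to 120 mm high; z up. They hold the section's rails with about 1.5 mm of play each way, so it only slides up and down, with a newton or two of friction. Grey bolt track, 114 mm high, at y = 69 to 79 mm.
- stand_foot (a point): Middle of the top of the stand's dark foot plate, 10 mm above its origin, where the section stands at the start. The plate is 170 (x) x 150 (y) mm, its middle 25 mm to +y.
- pawl (a joint): Angle of the yellow pawl: 0 level on its rigid stop, grows as a rung lifts it; falls back by its weight (110 g). 22 mm wide (x), 8 mm thick, hinged at the stand's y = +32, reaching to y = -6 mm, at x = 0. Its housing was clamped by hand: its top is 84 to 108 mm above the table, not measured, to be felt. A rung has passed it about 20 mm above where it will bear on it.
- section: Loose steel ladder section, 0.44 to 0.7 kg. Origin: middle of its underside; axes as the stand's, x along the rungs. Rails 12 x 12 mm, 176 mm tall, at x = -+40 mm. It ends 19 to 43 mm higher than it starts. Raising it 66 to 74 mm always takes the blue rung, and it alone, past the pawl; beyond 79 mm the next rung may pass too, and then it cannot come back down.
- grip_bar (a point): Centre of the section's blue grip bar, 188 mm above the section's origin: 180 mm long (x), 22 mm wide (y), 24 mm tall. Grip its middle across y from above. White shelf pads 34 x 60 x 6 mm lie on its ends beyond x = -+53 mm, tops 18 mm above this point.
- blue_rung (a point): Middle of the blue rung, 60 mm above the section's origin; under the pawl at the start. Rungs are 10 mm thick, along x; the plain ones are 15, 105 and 150 mm above the origin (the one at 105 is already over the pawl).
- bolt (a joint): Travel of the red bolt in m: 0 to 0.005 at the start (open), 0.045 home over the pawl, at a rigid stop. It slides along the stand's +x with about 1.5 N of friction and stays where it is left.
- bolt_knob (a point): Centre of the top of the bolt's upright round red knob, 18 mm thick, 164 mm above the table, free for 37 mm below this point. At the stand's y = +95, x = -50 (open) to -5 mm (home). Push it to +x from its -x side with closed fingers from above, the gripper's long side along x so that it passes the section.
- cheese_a: Bystander, leave alone: grey mould-ripened cheese, truncated cone 68 mm across at the foot, 66 mm tall; origin under its centre.
- cheese_b: Bystander, leave alone: another such grey cheese; origin under its centre.
- cheese_c: Bystander, leave alone: paler cheese of the same shape; origin under its centre.
- mould: Bystander, leave alone: empty white plastic cheese mould, a cup 84 mm across, 85 mm tall; origin under its centre.
- brush: Bystander, leave alone: blue-handled brush lying flat, 200 mm long; origin under its centre.
- spray: Bystander, leave alone: bottle with a blue cap, 66 mm across, 170 mm tall; origin under its centre.
- jar: Bystander, leave alone: amber jar, 72 mm across, 85 mm tall; origin under its centre.
Not all that is in view belongs to the job. What is meant by the stand is not green, and is the larger of those in its own colour.

How it is judged:
By the outcome, as a careful person would: the job done as asked, in the order asked, and still so for the second after the job is handed in, with the robot touching nothing.
It also fails if it takes over 64 s, if anything falls off the work surface, if the arm or the gripper's body presses on something with over 40 N, if the wrist force passes 120 N, or if a joint passes its speed limit or range.

## Working session

There is one attempt and no reset: what is moved stays moved. The work goes in short steps, Python scripts to look and compute and a tool call to move; the robot and the scene stay as the last step left them, time stands still between calls to the robot, and variables do not carry over. Pictures are saved under pics/ and viewed, at most 10 in all, crops included, and the job is handed in when it is done.

Besides the shell and the picture viewer there is one more tool, called after ">>>" by a JSON object that holds its "method" and its "body", one argument or row to a line. move_arm: Moves the arm, as the interface text tells. Its arguments: {"type":"object","properties":{"series":{"type":"array","items":{"type":"array","items":{"type":"number"}}},"force":{"type":"number"}},"required":["series"]}

```bash
mkdir -p pics; cat > h.py <<'E'
import numpy as np,cv2
from plant import telemetry,cams,job
from scipy.spatial.transform import Rotation as R
def look(n,f=None):
    c=cams.calibration(n); im,d=cams.camera(n)
    if f: cv2.imwrite('pics/'+f,im)
    return im,d,c
def cR(c):
    o=np.array(c['orientation'],float)
    return o if o.shape==(3,3) else R.from_euler('xyz',o,degrees=True).as_matrix()
def cloud(d,c):
    K=np.array(c['mtx']);v,u=np.mgrid[:d.shape[0],:d.shape[1]]
    P=np.stack([(u-K[0,2])/K[0,0]*d,-(v-K[1,2])/K[1,1]*d,-d],-1)
    return P@cR(c).T+np.array(c['xyz'])
E
python3 - <<'E'
from h import *
for n in('scene','top'):
    im,d,c=look(n,n+'1.png'); print(n,c); np.savez(n+'1.npz',im=im,P=cloud(d,c),d=d)
print(telemetry.get_obs())
E
```

```text
scene {'mtx': array([[376.26364742,   0.        , 308.00498421],
       [  0.        , 376.26364742, 201.98413422],
       [  0.        ,   0.        ,   1.        ]]), 'xyz': array([ 1.0662212 , -0.04977384,  1.05298708]), 'orientation': array([30.12356176, -0.70187749, 86.48542003])}
top {'mtx': array([[366.47422874,   0.        , 316.14293307],
       [  0.        , 366.47422874, 201.62848552],
       [  0.        ,   0.        ,   1.        ]]), 'xyz': array([ 0.38589524, -0.02086032,  1.16443859]), 'orientation': array([  7.18658769,  -0.11286436, -89.55241498])}
{'clock': 0.1, 'joint_pos': array([64.88165522, 19.06735074, -3.70626902, 83.70078941,  1.23771212,
       77.34339361, -5.07093429]), 'joint_velocities': array([ 0.11172823, -0.07903113, -0.06942948, -0.1177263 ,  0.03404173,
       -0.01374576, -0.01478525]), 'joint_torque': array([ 1.70398471e-03, -6.24544859e+01,  2.49028491e-02, -3.90720928e+01,
       -6.14040834e-02,  3.64618725e-02,  5.25982637e-05]), 'eef_pos': array([ 0.25229977, -0.57143668,  0.22184776]), 'tcp_rot': array([-1.79928400e+02,  3.62748113e-03,  2.38236031e+01]), 'force': array([0.29597907, 0.15151491, 0.53091621]), 'moment': array([-0.01494238,  0.01837478,  0.03579532]), 'grasp_force': 0.0, 'opening': 0.08703878965407517}
```

View pics/scene1.png

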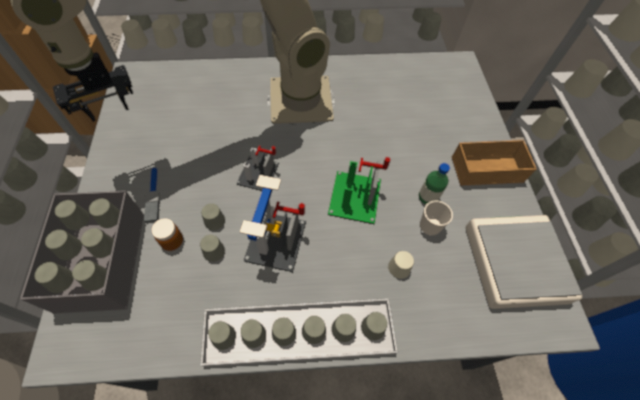

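View pics/top1.png

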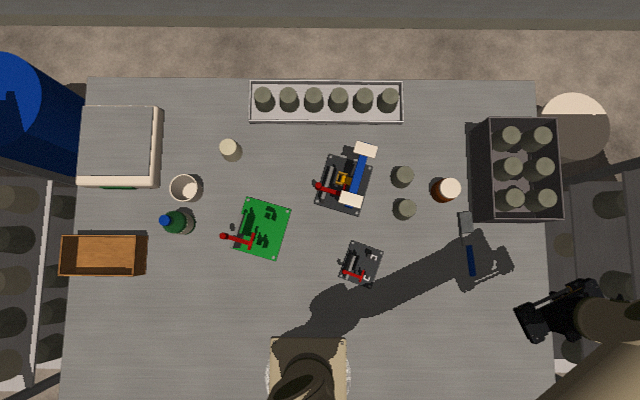

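Candidates in the top view are the green stand (263,228), the small dark one (360,262) and the larger dark one with a blue bar (345,182). The larger dark one fits: it isn't green, and it's the bigger of the two dark ones. I'll measure it and confirm with a crop.

```bash
cat >> h.py <<'E'
def ray(c,u,v,z):
    K=np.array(c['mtx']);r=cR(c)@np.array([(u-K[0,2])/K[0,0],-(v-K[1,2])/K[1,1],-1]);o=np.array(c['xyz'])
    return o+r*(z-o[2])/r[2]
def blobs(m):
    n,l,s,ce=cv2.connectedComponentsWithStats(m.astype(np.uint8));return [(s[i],ce[i],l==i) for i in range(1,n) if s[i,4]>12]
E
python3 - <<'E'
from h import *
for n in('top','scene'):
    z=np.load(n+'1.npz');im=z['im'];P=z['P'];c=cams.calibration(n)
    h=cv2.cvtColor(im,cv2.COLOR_BGR2HSV)
    x0,x1,y0,y1=(300,390,130,225) if n=='top' else (230,315,165,275)
    box=np.zeros(h.shape[:2],bool);box[y0:y1,x0:x1]=1
    ms={'blue':((h[...,0]>100)&(h[...,0]<125)&(h[...,1]>120),.21),'red':(((h[...,0]<6)|(h[...,0]>174))&(h[...,1]>150)&(h[...,2]>70),.164),'yellow':((h[...,0]>15)&(h[...,0]<32)&(h[...,1]>150),.1),'white':((h[...,1]<60)&(h[...,2]>170),.216)}
    for k,(m,zz) in ms.items():
        for s,ce,l in blobs(m&box):
            p=P[l];print(n,k,s,ce.round(1),'ray',ray(c,*ce,zz).round(4),'med',np.median(p,0).round(4),'zmax',p[:,2].max().round(3))
            if k=='blue' and s[4]>80:
                t=p[p[:,2]>np.percentile(p[:,2],90)-.006];print(t.mean(0),cv2.minAreaRect((t[:,:2]*1000).astype(np.float32)))
im=np.load('top1.npz')['im'];cv2.imwrite('pics/crop.png',cv2.resize(im[120:230,290:400],(600,600),interpolation=cv2.INTER_CUBIC))
E
```

```text
top blue [348 155  19  39 338] [357.5 174.3] ray [ 0.5801 -0.1309  0.21  ] med [ 0.5808 -0.132   0.2097] zmax 0.216
[ 0.58045924 -0.13168997  0.20981825] ((580.7064208984375, -132.05740356445312), (21.813236236572266, 104.99990844726562), 73.7720947265625)
top blue [344 205   9   4  16] [348.  206.2] ray [ 0.4949 -0.1054  0.21  ] med [ 0.4957 -0.1077  0.204 ] zmax 0.21
top red [315 182  22  12 110] [324.5 188.1] ray [ 0.5499 -0.0447  0.164 ] med [ 0.5533 -0.0441  0.1276] zmax 0.167
top yellow [335 171  17  15 150] [343.1 178.6] ray [ 0.5892 -0.1009  0.1   ] med [ 0.5896 -0.101   0.0944] zmax 0.143
top white [354 141  24  17 267] [365.4 149. ] ray [ 0.6476 -0.1516  0.216 ] med [ 0.6476 -0.1512  0.2158] zmax 0.22
top white [339 191  24  17 276] [350.8 198.9] ray [ 0.5133 -0.1122  0.216 ] med [ 0.5132 -0.1127  0.2158] zmax 1.164
scene blue [253 189  18  33 296] [261.8 205.2] ray [ 0.5817 -0.1288  0.21  ] med [ 0.5828 -0.1282  0.2115] zmax 1.053
[ 0.58531009 -0.12839813  0.21753649] ((801.4486083984375, -104.93936157226562), (538.3603515625, 52.528900146484375), 6.196408748626709)
scene blue [248 236   8   4  22] [252.  237.4] ray [ 0.6714 -0.1528  0.21  ] med [ 0.6676 -0.1538  0.2024] zmax 0.214
scene red [273 204  31  13 146] [289.9 209.4] ray [ 0.5724 -0.0574  0.164 ] med [ 0.5567 -0.0535  0.1289] zmax 0.168
scene yellow [267 222  14  15 136] [274. 228.] ray [ 0.5942 -0.1048  0.1   ] med [ 0.5898 -0.1037  0.0954] zmax 0.106
scene white [256 175  25  15 256] [268.4 181.9] ray [ 0.515  -0.1107  0.216 ] med [ 0.5158 -0.1105  0.2173] zmax 0.222
scene white [239 220  27  17 323] [252.1 228. ] ray [ 0.6486 -0.152   0.216 ] med [ 0.6487 -0.1521  0.2173] zmax 0.222
```

View pics/crop.png

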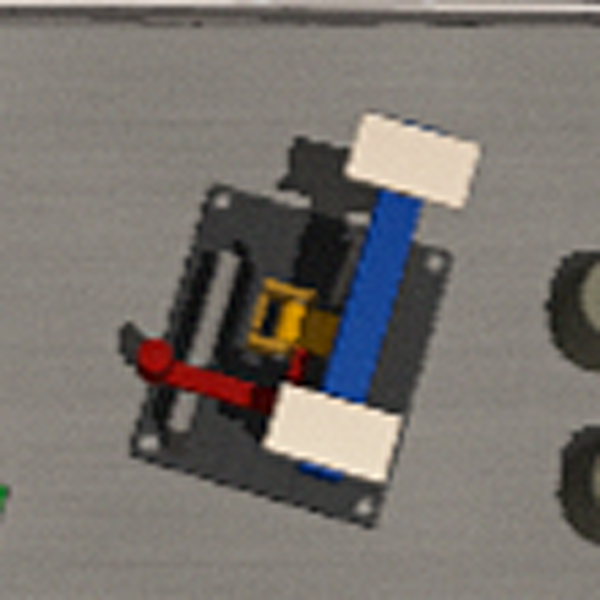

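The crop confirms it: the large dark stand has a blue bar with white pads, the yellow pawl in the middle, and the red knob at the left (top view 318,186). The bar centre is about (0.581,-0.132), stand yaw about -16.2°, and the bar top's 0.210 height matches. Next I'll move above it.

>>> {"method": "move_arm", "body": {
  "series": [
    [-1, 10, -5, -25, 0],
    [-1, 30, -17, -55, 3],
    [-1, 58, -33, -75, 7],
    [-1, 86, -49, -80, 11],
    [-1, 114, -65, -80, 15],
    [-1, 142, -81, -80, 19],
    [-1, 170, -97, -80, 23],
    [-1, 198, -113, -80, 27],
    [-1, 226, -129, -80, 31],
    [-1, 254, -145, -80, 35]
  ]
}}

```text
clock: 1.1
eef_pos: [0.4268, -0.3353, 0.3023]
tcp_rot: [-180.0, 0.0, -11.3]
force: [0.1, -0.3, -0.3]
opening: 0.087
grasp_force: 0.0
```

```bash
python3 - <<'E'
from h import *
o=telemetry.get_obs();print(o['eef_pos'],o['tcp_rot'],o['force'],o['joint_pos'],o['clock'])
T=R.from_euler('xyz',o['tcp_rot'],degrees=True).as_matrix()
print((T.T@(np.array([.5806,-.1318,.30])-o['eef_pos'])*1000).round(1))
E
```

```text
[ 0.42675371 -0.3352524   0.30226537] [-1.79991785e+02  2.59783978e-02 -1.13419104e+01] [ 0.13780112 -0.26547461 -0.33591957] [ 44.15836515   7.44058287 -12.01338642  88.37266819   1.55359239
  84.37720216 -69.25167014] 1.1
[ 110.8 -229.7    2.2]
```

>>> {"method": "move_arm", "body": {
  "series": [
    [-1, 8, -16, 0, 1],
    [-1, 22, -46, 0, 2],
    [-1, 37, -76, 0, 3],
    [-1, 52, -107, 0, 4],
    [-1, 67, -139, 0, 5],
    [-1, 82, -170, 0, 5],
    [-1, 97, -201, 0, 5],
    [-1, 106, -220, 0, 5],
    [-1, 111, -230, 0, 5],
    [-1, 111, -230, 0, 5]
  ]
}}

```text
clock: 2.1
eef_pos: [0.5801, -0.1312, 0.302]
tcp_rot: [-180.0, 0.0, -16.1]
force: [0.3, 0.1, 0.5]
opening: 0.0871
grasp_force: 0.0
```

```bash
python3 - <<'E'
from h import *
o=telemetry.get_obs();print(o['eef_pos'],o['tcp_rot'],o['force'],o['clock'])
im,d,c=look('wrist','w1.png');P=cloud(d,c);np.savez('w1.npz',im=im,P=P)
h=cv2.cvtColor(im,cv2.COLOR_BGR2HSV)
for k,m in {'blue':(h[...,0]>100)&(h[...,0]<125)&(h[...,1]>120),'red':((h[...,0]<6)|(h[...,0]>174))&(h[...,1]>150)&(h[...,2]>70),'white':(h[...,1]<60)&(h[...,2]>170)}.items():
    for s,ce,l in blobs(m):
        if s[4]<300: continue
        p=P[l];p=p[(p[:,2]>.05)&(p[:,2]<.3)]
        if len(p)<50: continue
        t=p[p[:,2]>np.percentile(p[:,2],95)-.006];print(k,s,ce.round(),t.mean(0).round(4),cv2.minAreaRect((t[:,:2]*1000).astype(np.float32)))
T=R.from_euler('xyz',o['tcp_rot'],degrees=True).as_matrix();print(T.round(3))
c=cams.calibration('top');print('knob',ray(c,318.4,186,.164))
E
```

```text
[ 0.58006913 -0.13122989  0.30204857] [-1.79978151e+02  4.72887256e-02 -1.60565287e+01] [0.267658   0.07101919 0.48495206] 2.1
blue [ 310  141   26  116 2823] [322. 197.] [ 0.5836 -0.1329  0.2091] ((580.4449462890625, -131.88072204589844), (21.72420310974121, 105.30856323242188), 73.41422271728516)
red [ 226  194   82   43 1144] [272. 220.] [ 0.5636 -0.0294  0.1622] ((563.0343627929688, -28.040122985839844), (16.50391960144043, 11.426645278930664), 81.71943664550781)
white [    0     0   292   244 42425] [126. 132.] [0.6943 0.2517 0.0654] ((693.9327392578125, 252.01783752441406), (51.66970443725586, 52.73403549194336), 59.92013168334961)
white [  227     0   358   271 48027] [444. 117.] [ 0.6517 -0.1653  0.2151] ((650.5050048828125, -163.7953338623047), (38.646366119384766, 21.11324119567871), 73.85225677490234)
[[ 0.961 -0.277 -0.001]
 [-0.277 -0.961  0.001]
 [-0.001 -0.    -1.   ]]
knob [ 0.55568039 -0.02774896  0.164     ]
```

View pics/w1.png

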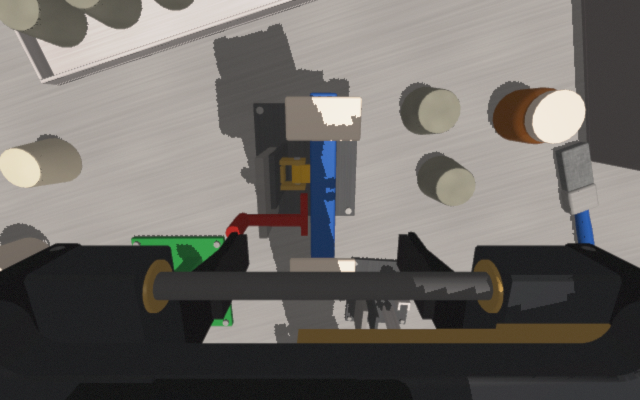

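Wrist view: the blue bar (322,197) lies midway between the fingers and the bar, pads and pawl are free of obstructions. Position agrees within 1 mm, so I'll descend.

>>> {"method": "move_arm", "body": {
  "series": [
    [-1, 1, 1, 20, 0.3],
    [-1, 1, 1, 45, 0.3],
    [-1, 1, 1, 70, 0.3],
    [-1, 1, 1, 90, 0.3],
    [-1, 1, 1, 105, 0.3],
    [-1, 1, 1, 115, 0.3],
    [-1, 1, 1, 120, 0.3],
    [-1, 1, 1, 120, 0.3]
  ],
  "force": 25
}}

```text
clock: 2.95
eef_pos: [0.5803, -0.134, 0.1825]
tcp_rot: [180.0, 0.0, -16.5]
force: [0.2, 0.0, -0.3]
opening: 0.087
grasp_force: 0.0
```

>>> {"method": "move_arm", "body": {
  "series": [
    [0.3, 0, 0, 0, 0],
    [0.5, 0, 0, 0, 0],
    [0.6, 0, 0, 0, 0],
    [0.8, 0, 0, 0, 0],
    [1, 0, 0, 0, 0],
    [1, 0, 0, 0, 0],
    [1, 0, 0, 0, 0],
    [1, 0, 0, 0, 0]
  ],
  "force": 25
}}

```text
clock: 3.75
eef_pos: [0.5804, -0.1336, 0.1825]
tcp_rot: [180.0, 0.0, -16.5]
force: [0.6, -0.4, -0.7]
opening: 0.0308
grasp_force: 0.0
```

>>> {"method": "move_arm", "body": {
  "series": [
    [1, 0, 0, 0, 0],
    [1, 0, 0, 0, 0],
    [1, 0, 0, 0, 0]
  ],
  "force": 25
}}

```text
clock: 4.05
eef_pos: [0.5805, -0.1334, 0.1826]
tcp_rot: [-180.0, -0.0, -16.5]
force: [-0.5, 0.8, -0.8]
opening: 0.0222
grasp_force: 25.0
```

>>> {"method": "move_arm", "body": {
  "series": [
    [1, 0, 0, -1, 0],
    [1, 0, 0, -3, 0],
    [1, 0, 0, -5, 0],
    [1, 0, 0, -7, 0],
    [1, 0, 0, -9, 0],
    [1, 0, 0, -10, 0],
    [1, 0, 0, -10, 0]
  ]
}}

```text
clock: 4.75
eef_pos: [0.5804, -0.1337, 0.1927]
tcp_rot: [180.0, -0.0, -16.5]
force: [0.4, -0.4, -5.3]
opening: 0.0218
grasp_force: 24.9
```

>>> {"method": "move_arm", "body": {
  "series": [
    [1, 0, 0, -2, 0],
    [1, 0, 0, -5, 0],
    [1, 0, 0, -8, 0],
    [1, 0, 0, -11, 0],
    [1, 0, 0, -14, 0],
    [1, 0, 0, -17, 0],
    [1, 0, 0, -20, 0],
    [1, 0, 0, -23, 0],
    [1, 0, 0, -26, 0],
    [1, 0, 0, -29, 0]
  ]
}}

```text
clock: 5.75
eef_pos: [0.5804, -0.1337, 0.2218]
tcp_rot: [180.0, -0.0, -16.5]
force: [-1.0, 0.9, -6.4]
opening: 0.0215
grasp_force: 24.9
```

>>> {"method": "move_arm", "body": {
  "series": [
    [1, 0, 0, -3, 0],
    [1, 0, 0, -6, 0],
    [1, 0, 0, -9, 0],
    [1, 0, 0, -13, 0],
    [1, 0, 0, -17, 0],
    [1, 0, 0, -21, 0],
    [1, 0, 0, -25, 0],
    [1, 0, 0, -28, 0],
    [1, 0, 0, -30, 0],
    [1, 0, 0, -31, 0]
  ]
}}

```text
clock: 6.75
eef_pos: [0.5805, -0.1336, 0.2528]
tcp_rot: [180.0, -0.0, -16.5]
force: [0.3, -0.4, -6.4]
opening: 0.0215
grasp_force: 24.9
```

```bash
python3 - <<'E'
from h import *
o=telemetry.get_obs();print(o['eef_pos'],o['force'],o['clock'])
h0=None
im,d,c=look('scene');P=cloud(d,c);h=cv2.cvtColor(im,cv2.COLOR_BGR2HSV)
for k,m in {'yellow':(h[...,0]>15)&(h[...,0]<32)&(h[...,1]>150),'white':(h[...,1]<60)&(h[...,2]>170)}.items():
    m=m.copy();b=np.zeros_like(m);b[150:275,225:315]=1
    for s,ce,l in blobs(m&b): print(k,s,ce.round(),np.median(P[l],0).round(4))
cv2.imwrite('pics/s2.png',cv2.resize(im[150:270,210:330],(600,600),interpolation=cv2.INTER_CUBIC))
E
```

```text
[ 0.58047065 -0.13362331  0.25275118] [ 0.27453457 -0.42725569 -6.41968292] 6.75
yellow [263 221  18  16 165] [272. 227.] [ 0.5891 -0.1077  0.1005]
white [233 205  14  16 159] [240. 213.] [ 0.6411 -0.1718  0.2871]
```

View pics/s2.png

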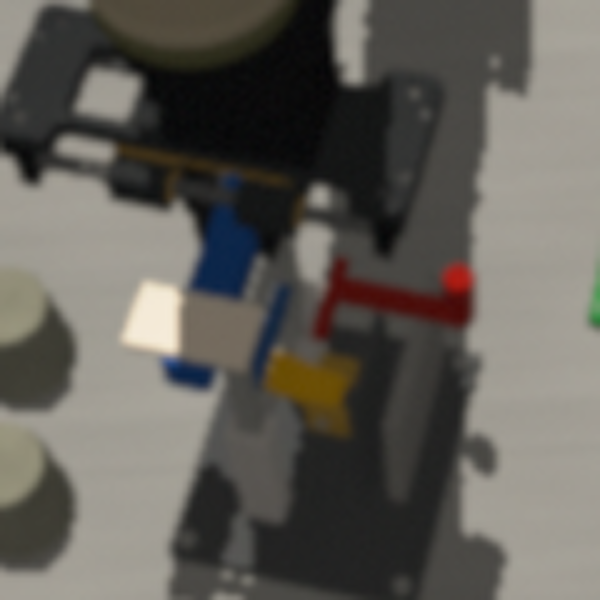

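The crop shows the blue rung (270,335) above the yellow pawl (300,380), and the pawl is back level. I'll estimate the pawl top from depth so I know where to slow down.

```bash
python3 - <<'E'
from h import *
o0=np.array([.5804,-.1319]);a=np.radians(-16.4);ex=np.array([np.cos(a),np.sin(a)]);ey=np.array([-ex[1],ex[0]])
for n in('top1','scene1','w1'):
    z=np.load(n+'.npz');h=cv2.cvtColor(z['im'],cv2.COLOR_BGR2HSV);P=z['P']
    m=(h[...,0]>15)&(h[...,0]<32)&(h[...,1]>150);q=P[m];X=(q[:,:2]-o0)@ex;Y=(q[:,:2]-o0)@ey
    for lo in range(-8,50,6):
        k=(abs(X)<.008)&(Y>lo/1e3)&(Y<lo/1e3+.006)&(q[:,2]<.2)
        if k.sum()>2: print(n,lo,k.sum(),(q[k,2]*1e3).round().astype(int)[:14])
E
```

```text
top1 4 4 [93 95 90 11]
top1 10 11 [94 93 90 92 93 90 93 92 94 88 93]
top1 16 12 [94 93 93 90 91 94 95 95 94 95 96 91]
top1 22 9 [94 94 93 92 91 92 94 97 91]
top1 28 11 [96 99 95 96 98 93 96 94 96 95 97]
top1 34 8 [92 93 89 95 94 94 94 92]
top1 46 7 [ 98 100  96 100  99  96 100]
scene1 4 6 [97 94 96 93 99 95]
scene1 10 12 [92 94 94 93 93 96 93 95 98 92 97 91]
scene1 16 11 [96 95 93 95 94 91 97 91 97 91 94]
scene1 22 11 [98 98 95 94 94 95 94 94 93 93 95]
scene1 28 10 [101  99  97 100  97  99  95  97  97  96]
scene1 34 13 [ 98  96 101  96  98  97  90  97  99  95  97  97  95]
scene1 40 4 [91 92 94 95]
w1 16 64 [93 92 92 92 91 92 92 93 92 92 91 91 92 92]
w1 22 64 [93 92 92 92 94 93 93 92 93 93 92 92 92 91]
w1 28 60 [95 96 96 95 95 93 96 94 94 95 96 96 95 94]
w1 34 38 [92 93 93 94 93 93 94 94 96 95 92 94 94 93]
w1 46 15 [98 99 98 99 98 99 98 91 98 98 99 99 98 98]
```

>>> {"method": "move_arm", "body": {
  "series": [
    [1, 0, 0, 2, 0],
    [1, 0, 0, 5, 0],
    [1, 0, 0, 8, 0],
    [1, 0, 0, 11, 0],
    [1, 0, 0, 14, 0],
    [1, 0, 0, 17, 0],
    [1, 0, 0, 20, 0],
    [1, 0, 0, 22, 0],
    [1, 0, 0, 23, 0],
    [1, 0, 0, 24, 0]
  ]
}}

```text
clock: 7.8
eef_pos: [0.5805, -0.1336, 0.2286]
tcp_rot: [180.0, -0.0, -16.5]
force: [-0.1, 0.9, -5.4]
opening: 0.0219
grasp_force: 24.9
```

>>> {"method": "move_arm", "body": {
  "series": [
    [1, 0, 0, 2, 0],
    [1, 0, 0, 4, 0],
    [1, 0, 0, 6, 0],
    [1, 0, 0, 8, 0],
    [1, 0, 0, 10, 0],
    [1, 0, 0, 11, 0],
    [1, 0, 0, 12, 0],
    [1, 0, 0, 13, 0],
    [1, 0, 0, 13.5, 0],
    [1, 0, 0, 14, 0]
  ]
}}

```text
clock: 8.8
eef_pos: [0.5804, -0.1336, 0.2146]
tcp_rot: [180.0, -0.0, -16.5]
force: [-1.1, -1.0, -6.1]
opening: 0.0216
grasp_force: 24.9
```

>>> {"method": "move_arm", "body": {
  "series": [
    [1, 0, 0, 0.5, 0],
    [1, 0, 0, 1, 0],
    [1, 0, 0, 1.5, 0],
    [1, 0, 0, 1.5, 0]
  ]
}}

```text
clock: 9.2
eef_pos: [0.5804, -0.1337, 0.213]
tcp_rot: [180.0, 0.0, -16.5]
force: [0.9, -0.9, -6.3]
opening: 0.0216
grasp_force: 24.9
```

>>> {"method": "move_arm", "body": {
  "series": [
    [1, 0, 0, 0.5, 0],
    [1, 0, 0, 1, 0],
    [1, 0, 0, 1.5, 0],
    [1, 0, 0, 1.5, 0]
  ]
}}

```text
clock: 9.6
eef_pos: [0.5804, -0.1336, 0.2115]
tcp_rot: [180.0, 0.0, -16.5]
force: [0.3, 0.8, -4.8]
opening: 0.0215
grasp_force: 24.9
```

>>> {"method": "move_arm", "body": {
  "series": [
    [1, 0, 0, 0.5, 0],
    [1, 0, 0, 1, 0],
    [1, 0, 0, 1, 0]
  ]
}}

```text
clock: 9.9
eef_pos: [0.5805, -0.1337, 0.2107]
tcp_rot: [180.0, -0.0, -16.5]
force: [-0.1, -0.3, -4.6]
opening: 0.0222
grasp_force: 24.9
```

>>> {"method": "move_arm", "body": {
  "series": [
    [1, 0, 0, 0.5, 0],
    [1, 0, 0, 1, 0],
    [1, 0, 0, 1, 0]
  ]
}}

```text
clock: 10.2
eef_pos: [0.5808, -0.1337, 0.2104]
tcp_rot: [180.0, -0.1, -16.5]
force: [-0.0, -0.2, 2.3]
opening: 0.0216
grasp_force: 24.9
```

It bears on the pawl: the force went from -4.6 to +2.3 N at the expected height. Releasing and rising.

>>> {"method": "move_arm", "body": {
  "series": [
    [0.4, 0, 0, -0.4, 0],
    [0.2, 0, 0, -0.4, 0],
    [0, 0, 0, -0.4, 0],
    [-0.2, 0, 0, -0.4, 0],
    [-0.2, 0, 0, -0.4, 0],
    [-0.2, 0, 0, -0.4, 0]
  ]
}}

```text
clock: 10.8
eef_pos: [0.5804, -0.1336, 0.2099]
tcp_rot: [180.0, -0.0, -16.5]
force: [0.2, 0.0, 0.6]
opening: 0.0506
grasp_force: 0.0
```

>>> {"method": "move_arm", "body": {
  "series": [
    [-0.2, 0, 0, -4, 0],
    [-0.2, 0, 0, -12, 0],
    [-0.2, 0, 0, -25, 0],
    [-0.2, 0, 0, -45, 0],
    [-0.2, 0, 0, -70, 0],
    [-0.2, 0, 0, -95, 0],
    [-0.2, 0, 0, -115, 0],
    [-0.2, 0, 0, -120, 0],
    [-0.2, 0, 0, -120, 0]
  ]
}}

```text
clock: 11.7
eef_pos: [0.5807, -0.1336, 0.331]
tcp_rot: [-180.0, -0.1, -16.5]
force: [0.3, 0.1, -0.3]
opening: 0.0524
grasp_force: 0.0
```

```bash
python3 - <<'E'
from h import *
o=telemetry.get_obs();print(o['eef_pos'],o['force'],o['clock'],o['opening'],o['joint_pos'])
o0=np.array([.5804,-.1319]);a=np.radians(-16.4);ex=np.array([np.cos(a),np.sin(a)]);ey=np.array([-ex[1],ex[0]])
for n in('wrist','top','scene'):
    im,d,c=look(n);P=cloud(d,c);h=cv2.cvtColor(im,cv2.COLOR_BGR2HSV)
    X=(P[...,:2]-o0)@ex;Y=(P[...,:2]-o0)@ey;Z=P[...,2]
    near=(abs(X)<.15)&(abs(Y-.03)<.15)
    r=((h[...,0]<6)|(h[...,0]>174))&(h[...,1]>150)&near&(Z>.155)&(Z<.175)
    w=(h[...,1]<60)&(h[...,2]>120)&near&(Z>.22)&(Z<.30)&(abs(X)<.1)&(abs(X)>.05)&(abs(Y)<.03)
    if r.sum(): print(n,'knob xy stand',X[r].min(),X[r].max(),Y[r].min(),Y[r].max(),np.median(Z[r]),r.sum())
    if w.sum(): print(n,'pads z',np.median(Z[w]),w.sum())
T=R.from_euler('xyz',o['tcp_rot'],degrees=True).as_matrix();print(T.round(3))
E
```

```text
[ 0.58073073 -0.13359     0.33096611] [ 0.33528567  0.13873921 -0.34378471] 11.7 0.052390509797776146 [  25.72529946   14.80355059  -21.57407488   76.99773227    5.40688474
   89.09465954 -101.74758617]
wrist knob xy stand -0.056456231321262124 -0.04021479845538344 0.08587908747280555 0.10264595432190649 0.16287455615747704 185
wrist pads z 0.24301585112744284 3746
top knob xy stand -0.056652334750789055 -0.04217968269336619 0.08613324045661912 0.10168564201259163 0.16352622291097763 30
scene knob xy stand -0.05524335884371519 -0.040053172433171705 0.08926483804251384 0.10433311803244791 0.16525253037191767 35
scene pads z 0.2449354424277706 206
[[ 0.959 -0.284  0.002]
 [-0.284 -0.959 -0.   ]
 [ 0.002 -0.    -1.   ]]
```

>>> {"method": "move_arm", "body": {
  "series": [
    [1, -5, -5, 0, -8],
    [1, -13, -14, 0, -16],
    [1, -22, -25, 0, -24],
    [1, -33, -37, 0, -32],
    [1, -44, -50, 0, -40],
    [1, -55, -62, 0, -48],
    [1, -66, -74, 0, -56],
    [1, -76, -86, 0, -64],
    [1, -83, -94, 0, -72],
    [1, -85, -96, 0, -80]
  ]
}}

```text
clock: 12.85
eef_pos: [0.5254, -0.0161, 0.3291]
tcp_rot: [-179.9, 0.0, 64.0]
force: [0.6, -0.9, 0.1]
opening: 0.0007
grasp_force: 0.0
```

>>> {"method": "move_arm", "body": {
  "series": [
    [1, 0, 0, 0, -8],
    [1, 0, 0, 0, -10],
    [1, 0, 0, 0, -10],
    [1, 0, 0, 0, -10]
  ]
}}

```text
clock: 13.25
eef_pos: [0.5259, -0.0176, 0.3293]
tcp_rot: [-179.9, 0.0, 73.4]
force: [-0.7, 0.2, -0.0]
opening: 0.0006
grasp_force: 0.0
```

```bash
python3 - <<'E'
from h import *
o=telemetry.get_obs();print(o['eef_pos'],o['tcp_rot'],o['force'],o['clock'],o['opening'])
o0=np.array([.5804,-.1319]);a=np.radians(-16.4);ex=np.array([np.cos(a),np.sin(a)]);ey=np.array([-ex[1],ex[0]])
q=o['eef_pos'][:2]-o0;print('stand',q@ex,q@ey)
im,d,c=look('wrist','w2.png')
E
```

```text
[ 0.52588853 -0.01755415  0.32933872] [-1.79947233e+02  1.42037957e-02  7.34340133e+01] [-0.69334276  0.19206241 -0.02539236] 13.25 0.0006180222304532364
stand -0.08457818691524847 0.09430272939432102
```

View pics/w2.png

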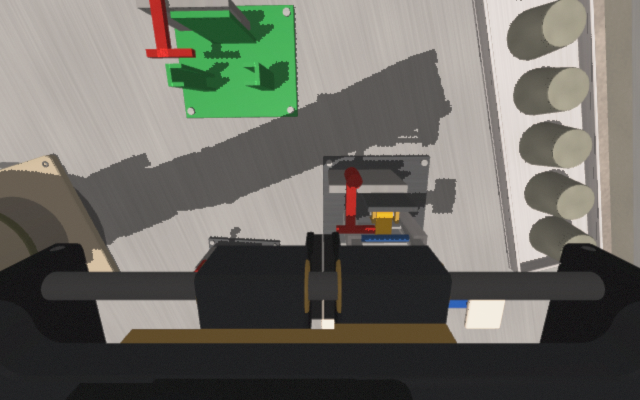

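Wrist view: closed fingers are at (323,240), with the knob (352,175) ahead to the +x side and nothing under the fingers. Descending beside the knob.

>>> {"method": "move_arm", "body": {
  "series": [
    [1, 0, 0, 15, 0],
    [1, 0, 0, 40, 0],
    [1, 0, 0, 70, 0],
    [1, 0, 0, 100, 0],
    [1, 0, 0, 130, 0],
    [1, 0, 0, 155, 0],
    [1, 0, 0, 175, 0],
    [1, 0, 0, 187, 0],
    [1, 0, 0, 191, 0],
    [1, 0, 0, 191, 0]
  ]
}}

```text
clock: 14.3
eef_pos: [0.5262, -0.0175, 0.139]
tcp_rot: [-180.0, -0.0, 73.5]
force: [-0.3, 0.2, 0.9]
opening: 0.0006
grasp_force: 0.0
```

>>> {"method": "move_arm", "body": {
  "series": [
    [1, 0, 2, 0, 0],
    [1, 0, 4, 0, 0],
    [1, 0, 6, 0, 0],
    [1, 0, 8, 0, 0],
    [1, 0, 10, 0, 0],
    [1, 0, 12, 0, 0],
    [1, 0, 14, 0, 0],
    [1, 0, 16, 0, 0],
    [1, 0, 18, 0, 0],
    [1, 0, 20, 0, 0]
  ]
}}

```text
clock: 15.3
eef_pos: [0.5452, -0.0231, 0.1388]
tcp_rot: [-180.0, 0.0, 73.5]
force: [-1.6, 0.3, 1.4]
opening: 0.0007
grasp_force: 0.8
```

>>> {"method": "move_arm", "body": {
  "series": [
    [1, 0, 3, 0, 0],
    [1, 0, 6, 0, 0],
    [1, 0, 9, 0, 0],
    [1, 0, 12, 0, 0],
    [1, 0, 15, 0, 0],
    [1, 0, 17, 0, 0],
    [1, 0, 19, 0, 0],
    [1, 0, 21, 0, 0],
    [1, 0, 23, 0, 0],
    [1, 0, 24, 0, 0]
  ]
}}

```text
clock: 16.3
eef_pos: [0.5685, -0.03, 0.1389]
tcp_rot: [180.0, -0.0, 73.5]
force: [-0.5, 1.3, 0.1]
opening: 0.0007
grasp_force: 0.7
```

```bash
cat > k.py <<'E'
from h import *
o=telemetry.get_obs()
o0=np.array([.5804,-.1319]);a=np.radians(-16.4);ex=np.array([np.cos(a),np.sin(a)]);ey=np.array([-ex[1],ex[0]])
q=o['eef_pos'][:2]-o0;print('tcp stand',q@ex,q@ey,o['force'],o['clock'])
for n in('wrist','top','scene'):
    im,d,c=look(n);P=cloud(d,c);h=cv2.cvtColor(im,cv2.COLOR_BGR2HSV)
    X=(P[...,:2]-o0)@ex;Y=(P[...,:2]-o0)@ey;Z=P[...,2]
    near=(abs(X)<.15)&(abs(Y-.03)<.15)
    r=((h[...,0]<6)|(h[...,0]>174))&(h[...,1]>150)&near&(Z>.157)&(Z<.175)
    w=(h[...,1]<60)&(h[...,2]>120)&near&(Z>.22)&(Z<.30)&(abs(X)<.1)&(abs(X)>.05)&(abs(Y)<.03)
    if r.sum(): print(n,'knob',X[r].min(),X[r].max(),Y[r].min(),Y[r].max(),r.sum())
    if w.sum(): print(n,'pads z',np.median(Z[w]))
E
python3 k.py
```

```text
tcp stand -0.04017751776182708 0.09440134344648474 [-0.51590004  1.31465956  0.09257846] 16.3
top pads z 0.24382437582810296
scene knob -0.02984999786615582 -0.022282727999798538 0.09024890282025352 0.1005688912867161 11
scene pads z 0.24518749805376405
```

>>> {"method": "move_arm", "body": {
  "series": [
    [1, 0, 1, 0, 0],
    [1, 0, 2, 0, 0],
    [1, 0, 3, 0, 0],
    [1, 0, 4, 0, 0],
    [1, 0, 5, 0, 0],
    [1, 0, 6, 0, 0]
  ]
}}

```text
clock: 17.05
eef_pos: [0.5742, -0.0316, 0.139]
tcp_rot: [180.0, -0.0, 73.5]
force: [-1.1, 0.7, -0.7]
opening: 0.0005
grasp_force: 0.7
```

>>> {"method": "move_arm", "body": {
  "series": [
    [1, 0, 0.5, 0, 0],
    [1, 0, 1, 0, 0],
    [1, 0, 1.5, 0, 0],
    [1, 0, 1.5, 0, 0]
  ]
}}

```text
clock: 17.45
eef_pos: [0.5756, -0.0321, 0.139]
tcp_rot: [180.0, 0.0, 73.5]
force: [-0.8, 1.1, 0.5]
opening: 0.0004
grasp_force: 0.6
```

>>> {"method": "move_arm", "body": {
  "series": [
    [1, 0, 0.5, 0, 0],
    [1, 0, 1, 0, 0],
    [1, 0, 1.5, 0, 0],
    [1, 0, 2, 0, 0],
    [1, 0, 2, 0, 0]
  ]
}}

```text
clock: 17.95
eef_pos: [0.5775, -0.0326, 0.139]
tcp_rot: [180.0, 0.0, 73.5]
force: [-1.1, 1.5, 0.1]
opening: 0.0004
grasp_force: 0.6
```

>>> {"method": "move_arm", "body": {
  "series": [
    [1, 0, 0.5, 0, 0],
    [1, 0, 1, 0, 0],
    [1, 0, 1.5, 0, 0],
    [1, 0, 1.5, 0, 0]
  ]
}}

```text
clock: 18.35
eef_pos: [0.579, -0.0331, 0.139]
tcp_rot: [180.0, 0.0, 73.5]
force: [-1.3, 1.0, -0.2]
opening: 0.0004
grasp_force: 0.6
```

>>> {"method": "move_arm", "body": {
  "series": [
    [1, 0, 0.5, 0, 0],
    [1, 0, 1, 0, 0],
    [1, 0, 1.5, 0, 0],
    [1, 0, 1.5, 0, 0]
  ]
}}

```text
clock: 18.75
eef_pos: [0.5804, -0.0335, 0.139]
tcp_rot: [180.0, 0.0, 73.5]
force: [-0.8, 1.6, -0.4]
opening: 0.0004
grasp_force: 0.6
```

>>> {"method": "move_arm", "body": {
  "series": [
    [1, 0, 0.5, 0, 0],
    [1, 0, 1, 0, 0],
    [1, 0, 1.5, 0, 0],
    [1, 0, 2, 0, 0],
    [1, 0, 2, 0, 0]
  ]
}}

```text
clock: 19.25
eef_pos: [0.5823, -0.0341, 0.1389]
tcp_rot: [180.0, 0.0, 73.5]
force: [-1.3, 0.7, -0.2]
opening: 0.0002
grasp_force: 0.6
```

```bash
python3 k.py
```

```text
tcp stand -0.025797245727017932 0.09438370225926138 [-1.29461653  0.70146789 -0.21581773] 19.25
top pads z 0.2436701762328074
scene knob -0.01447927180842306 -0.006211913052495299 0.09102497106534045 0.10177368001030737 14
scene pads z 0.24524617353928369
```

>>> {"method": "move_arm", "body": {
  "series": [
    [1, 0, 0.5, 0, 0],
    [1, 0, 1, 0, 0],
    [1, 0, 1, 0, 0]
  ]
}}

```text
clock: 19.7
eef_pos: [0.5832, -0.0344, 0.139]
tcp_rot: [180.0, 0.0, 73.5]
force: [-1.0, 0.8, 0.1]
opening: 0.0004
grasp_force: 0.6
```

>>> {"method": "move_arm", "body": {
  "series": [
    [1, 0, 0.5, 0, 0],
    [1, 0, 1, 0, 0],
    [1, 0, 1, 0, 0]
  ]
}}

```text
clock: 20.0
eef_pos: [0.5842, -0.0347, 0.139]
tcp_rot: [180.0, 0.0, 73.5]
force: [-0.8, 0.6, -0.6]
opening: 0.0007
grasp_force: 0.6
```

>>> {"method": "move_arm", "body": {
  "series": [
    [1, 0, 0.5, 0, 0],
    [1, 0, 1, 0, 0],
    [1, 0, 1, 0, 0]
  ]
}}

```text
clock: 20.3
eef_pos: [0.5846, -0.0347, 0.1388]
tcp_rot: [-179.9, 0.0, 73.5]
force: [-4.5, 1.4, 1.3]
opening: 0.0002
grasp_force: 2.7
```

>>> {"method": "move_arm", "body": {
  "series": [
    [1, 0, 0.3, 0, 0],
    [1, 0, 0.6, 0, 0],
    [1, 0, 0.6, 0, 0]
  ]
}}

```text
clock: 20.6
eef_pos: [0.5847, -0.0347, 0.1387]
tcp_rot: [-179.9, 0.0, 73.5]
force: [-7.0, 2.6, 2.3]
opening: 0.0002
grasp_force: 4.0
```

The bolt is at its rigid stop: no more advance, and the force rose to 7 N. Backing off, rising and checking.

>>> {"method": "move_arm", "body": {
  "series": [
    [1, 0, -2, 0, 0],
    [1, 0, -6, 0, 0],
    [1, 0, -12, 0, 0],
    [1, 0, -15, 0, 0],
    [1, 0, -15, -20, 0],
    [1, 0, -15, -60, 0],
    [1, 0, -15, -105, 0],
    [1, 0, -15, -150, 0],
    [1, 0, -15, -175, 0],
    [1, 0, -15, -180, 0]
  ]
}}

```text
clock: 21.6
eef_pos: [0.5723, -0.0306, 0.3227]
tcp_rot: [179.7, -0.1, 73.5]
force: [0.4, 1.0, -0.2]
opening: 0.0004
grasp_force: 0.0
```

>>> {"method": "move_arm", "body": {
  "series": [
    [1, 0, -20, 0, 0],
    [1, 0, -50, 0, 0],
    [1, 0, -85, 0, 0],
    [1, 0, -115, 0, 0],
    [1, 0, -130, 0, 0],
    [1, 0, -130, 0, 0]
  ]
}}

```text
clock: 22.2
eef_pos: [0.4452, 0.0064, 0.3187]
tcp_rot: [180.0, 0.1, 73.5]
force: [-0.4, 0.5, 0.1]
opening: 0.0004
grasp_force: 0.0
```

```bash
python3 k.py; python3 - <<'E'
from h import *
im,d,c=look('scene')
cv2.imwrite('pics/s3.png',cv2.resize(im[150:270,210:330],(600,600),interpolation=cv2.INTER_CUBIC))
E
```

```text
tcp stand -0.16873692088812767 0.09448247623349637 [-0.42386913  0.54607695  0.06033618] 22.2
wrist knob -0.013758312394165868 0.0025767237859780365 0.08778107285131899 0.10385931902000935 223
wrist pads z 0.2424145154326806
top pads z 0.24347468649798432
scene knob -0.008468548285533254 0.004417305359841075 0.08934286410807475 0.10350370249147324 27
scene pads z 0.24522219575951665
```

View pics/s3.png

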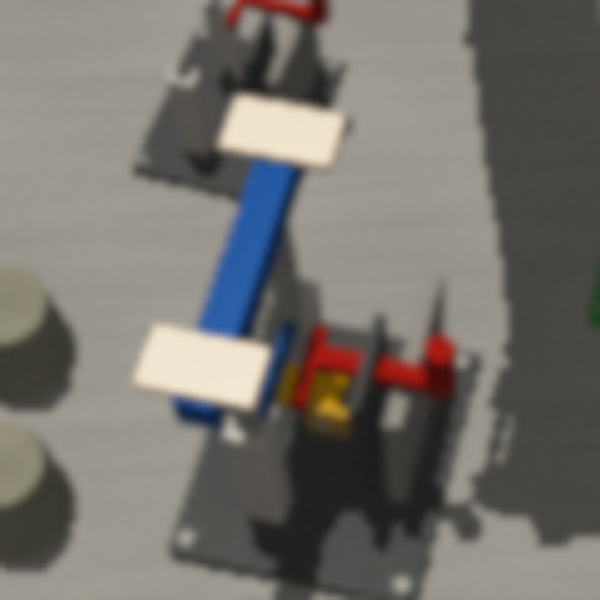

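The crop shows the blue rung (285,345) resting on the pawl and the red bolt (340,360) over it, with the knob at x of about -5.6 mm, so it's home. Pads are at 0.243, so the section is held up. Handing in.

```bash
python3 -c "
from plant import job
print(job.hand_in())"
```

```text
the job is handed in; nothing more can be done
None
```

The job is handed in, about 22 s in: the blue rung bears on the pawl with the section held about 28 mm up, and the red bolt is pushed home against its stop. No bystander was handled, though I didn't re-measure them at the end.

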